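Fit the spare power pack from its carton into the charging dock

TASK

A spare power pack for the rolling shelves has come in the carton. First fold both half-closed carton flaps back well past upright, so that they stay open, then lift out the power pack and lower it gently, plug first, into the empty bay of the charging dock until it is fully home with its shoulder on the bay. Leave the two packs already in the dock, the packing block in the carton and the jar and stamp on the table where they are.

Things in the scene. Friction and masses are not known exactly. Their poses are not given: they have to be found in the camera images.
- pack: Spare power pack, upright in the carton on its plug: grey striped block 42 (x) x 66 (y) x 90 mm tall; below it a central black plug 34 (x) x 52 (y) x 30 mm, its lowest 3 mm 1 mm slimmer per side. 120 mm tall in all. Origin: centre of the plug's underside, 30 mm below the shoulder; z up. 0.3 to 0.6 kg. Same after a half turn. Yaw within 65 degrees of the carton's.
- carton: Open-topped brown carton, fixed, outside 180 (x) x 240 (y) x 120 mm tall, walls and floor 5 mm. Origin: centre of its underside; z up. Left or right of the middle, the dock on the other side. End flaps are hinged along the +y and -y rims; the long flaps hang folded outside, 4 mm each. The pack is near one end, the packing block near the other.
- flap_l (a joint): Angle of the flap on the carton's +y rim: 0 flat over the carton, 1.57 upright, stop at 2.5 leaning outwards. Starts at 0.5 to 1.0. The flap is 172 mm wide (along the carton's x), 80 mm from hinge to free edge, 5 mm thick. The stiff crease stays where it is left; about 0.07 N m turns it.
- flap_r (a joint): The same for the flap hinged on the carton's -y rim; it also grows as it opens outwards.
- flap_l_hinge (a point): Middle of flap_l's hinge line, 120 mm above the table; axes as the carton's; the hinge line runs along the carton's x.
- flap_r_hinge (a point): Middle of flap_r's hinge line, likewise.
- flap_l_edge (a point): Middle of flap_l's free edge.
- flap_r_edge (a point): Middle of flap_r's free edge.
- dock: Dark foot plate of the charging dock, fixed, 100 (x) x 290 (y) x 8 mm thick. Origin: centre of its underside; z up. Three grey bay blocks stand on it in a row along its y, 92 mm apart, the middle one at its centre.
- bay_a: The empty bay: fixed grey block 74 (x) x 88 (y) x 45 mm tall on the dock plate, at any of the three places. Origin: centre of its underside, 8 mm above the table; axes as the dock's. In its top a hole 37 (x) x 55 (y) mm, 36 mm deep, 3 mm chamfer round the mouth; it takes the plug either way round with 1.5 mm to spare on each side.
- bay_mouth (a point): Centre of the empty bay's hole at its top face, 53 mm above the table. When the pack is home its shoulder rests on this face and its origin is 30 mm below this point.
- pack_b: Same shape as pack. Origin: centre of the underside of its plug; z up. It sits fully home in another bay of the dock, its top 143 mm above the table; leave it.
- pack_c: Same shape as pack. Origin: centre of the underside of its plug; z up. It sits fully home in the remaining bay; leave it.
- filler: Loose brown cardboard packing block in the carton, 70 (x) x 56 (y) x 85 mm tall, at the end where the pack is not. Origin: centre of its underside. Leave it.
- jar: Loose glass jar with a cap, 60 mm diameter, 78 mm tall, standing on the table between carton and dock, either near the robot or beyond. Origin: centre of its underside. Leave it.
- stamp: Loose dark wooden hand stamp, 52 mm diameter, 76 mm tall, in the other such place. Origin: centre of its underside. Leave it.
Not all that is in view belongs to the job. What is shaped like the pack but purple or red is not meant.

How it is judged (in metres and radians):
On the way, in this order (a step that is already met when the one before it is completed fails the run):
1. both carton flaps are folded back past upright while the pack is still standing in the carton (value of joint each of flap_l, flap_r above 1.75 rad and z of pack in the frame of carton below 0.02 m), for 0.2 s.
2. the pack is lifted clear above the carton's rim (z of pack in the frame of carton above 0.125 m), for 0.1 s.
3. the pack is fully home in the empty bay (horizontal distance between pack and bay_mouth below 0.004 m and z of pack in the frame of bay_mouth between -0.034 and -0.026 m and angle between the y axis of pack and the y axis of bay_a, either way round below 0.09 rad and angle between pack's own z axis and vertical below 0.06 rad), for 0.2 s.
At the end, for the whole second after the job is handed in: The pack is home in the empty bay, either way round: origin 30 mm (within 4) below the mouth, within 4 mm sideways, 0.09 rad in yaw, 0.06 rad of upright, released and at rest; both flaps beyond 1.75 rad; packing block standing in the carton (all of step 3 and value of joint each of flap_l, flap_r above 1.75 rad and linear speed of pack below 0.02 m/s and z of filler in the frame of carton below 0.03 m); the robot touches nothing.
It fails at once if a pack already in the dock is moved more than 15 mm (distance of any of pack_b, pack_c from where it was at the start of the episode above 0.015 m).
It fails at once if the jar or the stamp is moved more than 30 mm or tipped over (distance of any of jar, stamp from where it was at the start of the episode above 0.03 m or angle between any of jar, stamp's own z axis and vertical above 0.5 rad).
It fails at once if the packing block is moved more than 60 mm (distance of filler from where it was at the start of the episode above 0.06 m).
It fails at once if the pack is dropped or rammed into the bay (faster than 0.35 m/s at the mouth) (horizontal distance between pack and bay_mouth below 0.02 m and z of pack in the frame of bay_mouth below 0.01 m and linear speed of pack above 0.35 m/s).
It also fails if it takes over 61 s, if anything falls off the work surface, if the arm or the gripper's body presses on something with over 40 N, if the wrist force passes 120 N, or if a joint passes its speed limit or range.

ROBOT

A 6-joint arm with a two-finger parallel gripper is mounted at the origin on the work surface. World frame = base frame: x ahead of the robot, y to its left, z up, the work surface at z = 0. Lengths are in mm, angles in rad, forces in N, time in s.
With the tool pointing down it reaches from about 350 to 875 mm from the base axis. Payload 4.2 kg.
Tool frame: the origin (TCP) lies midway between the tips of the shut fingers; the grasp point (between the pads) lies 19 mm behind it (arm.tcp_to_grasp is the distance from the TCP to the grasp point, in mm); z points along the fingers, y is the line along which they close (so a half turn about z gives the same grasp; the last joint's range is limited). The gripper opens to 85 mm and grips with 20 to 120 N. Pads are 22 mm wide; open, the fingers measure 114 mm over their backs; the gripper's body (76 mm by 85 mm) begins 54 mm behind the grasp point. The pads swing forward as they close: fully open they stand 13 mm farther back than shut.
Start: joints at [-1.045, 0.385, 0.008, 0, -1.194, -0.259], TCP at [164.795, -602.861, 231.312] pointing down, gripper open.
Joint ranges: [-3.14, 3.14], [-1.21, 2.06], [-1.07, 1.41], [-3.16, 2.05], [-2.99, -0.16], [-3.1, 3.1]. Speed limits (rad/s): [2.79, 2.79, 3.14, 3.14, 3.14, 3.14].

INTERFACE

Orientations are given as a unit quaternion [x, y, z, w].
In Python, from bench import arm, get_image gives the robot as it stands.
- The arm moves only by the tool drive_tool, never from a script. Its argument "deltas" is a list of rows, each a list of 2 entries, a list of its own where there are three numbers: the shift along the tool's x, y, z in cm, then the turn, a rotation vector about the tool's x, y, z in degrees. In form: [[[x, y, z], [ax, ay, az]], ...]. A call has 1 to 12 rows; each row shifts and turns the commanded pose from where the row before left it, along the tool's axes as they then stand; what a row does not reach is not made up. A row lasts 1/10 s, in which the tool goes at most 50 mm and 8.59 degrees, less where a joint would pass 70% of its speed; a pose out of reach is approached as far as the arm can. A call with a gripper value outside its range is refused whole. "claw" is the finger opening in cm, from 0 to 8.54, set as the call begins (left out, the last holds). The fingers move at their own pace and stop on an object; the grip force is fixed at half the most. Time passes only in rows, so rows that do not move let the fingers close. It gives the time, the measured TCP pose, the force, the opening and the grip force at its end, in the units of the state.
- arm.read_state(): the state, without advancing time (a new reading comes with each control period).
- get_image(name): name is "side" or "top" or "wrist"; returns a dict with "img" (420x560x3 uint8, red, green, blue), "fx", "fy", "cx", "cy" (pixels), "eye" and "orientation" of the camera in the world; the wrist camera has in their place "mount" (4x4, takes a point from camera to tool coordinates, whose origin is the TCP and whose axes are the flange's). Camera axes: x right, y down, z forward; pixel columns grow to the right and rows downward; lengths in mm; the calibration is good to about 2 mm. The wrist camera is an equidistant fisheye: a pixel r from the principal point sees the ray r / f radians off the axis. A picture is of the moment at which its call begins: read the wrist's pose just before it. There is no depth.
- arm.job_done(): hands the job in; it is judged then, once.
The state is a dict: "clock": time; "joints": joint angles; "joint_vel": joint speeds; "joint_efforts": joint torques, N m; "position": TCP position; "ee_rot": TCP orientation; "contact_force": force on the tool from outside, world axes, zero at the start; "wrist_torque": the same for the moment, N m; "gripper_width": finger opening in mm; "grasp_force": force on a finger pad.
Only numpy, scipy, OpenCV 4.12 (cv2) and the standard library are available. Lean on these libraries where they do the work, as an engineer would, in place of code of your own. Each camera call takes 0.05 s, during which the arm holds its last target. There are 200 camera calls.

## Working session

There is one attempt and no reset: what is moved stays moved. The work goes in short steps, Python scripts to look and compute and a tool call to move; the robot and the scene stay as the last step left them, time stands still between calls to the robot, and variables do not carry over. Pictures are saved under pics/ and viewed, at most 10 in all, crops included, and the job is handed in when it is done.

Besides the shell and the picture viewer there is one more tool, called after "Emit:" as name(argument=value, ...), one argument or row to a line, values as JSON. drive_tool: Moves the arm, as the interface text tells. Its arguments: {"type":"object","properties":{"deltas":{"type":"array"},"claw":{"type":"number"}},"required":["deltas"]}

```bash
mkdir -p pics; ls; python3 - <<'E'
from bench import arm,get_image
import cv2
for n in("side","top"):
    d=get_image(n); cv2.imwrite(f"pics/{n}0.png",d["img"][:,:,::-1]); print(n,{k:v for k,v in d.items() if k!="img"})
s=arm.read_state();print(s)
d=get_image("wrist");print({k:v for k,v in d.items() if k!="img"})
E
```

```text
pics
side {'fx': 413.7857692418165, 'fy': 413.7857692418165, 'cx': 279.7118828266102, 'cy': 208.79004749471093, 'eye': array([ 608.43349187, -721.66095347,  757.26753293]), 'orientation': array([ 0.91625748,  0.032957  , -0.02193533, -0.39862878])}
top {'fx': 519.9814580062747, 'fy': 519.9814580062747, 'cx': 275.0396611024964, 'cy': 208.69775689125154, 'eye': array([ 464.34610526,    2.75626196, 1131.54869053]), 'orientation': array([ 0.71564772, -0.69748221,  0.03318129, -0.01630653])}
{'clock': 0.1, 'joints': array([-1.04535595e+00,  3.85480788e-01,  6.78496884e-03, -4.14895170e-04,
       -1.19401764e+00, -2.58600473e-01]), 'joint_vel': array([-0.00144036, -0.00104015,  0.00255824,  0.00139916,  0.00017681,
       -0.00082569]), 'joint_efforts': array([-6.08446226e-04, -3.93319881e+01,  1.88929367e+01,  4.19798300e+00,
       -2.61619258e-03,  9.91402885e-06]), 'position': array([ 164.68037633, -602.38086658,  230.34208064]), 'ee_rot': array([-1.32948579e-01,  9.91122454e-01,  9.59518957e-04, -1.88031727e-04]), 'contact_force': array([ 0.34956874, -0.43373181,  0.2617887 ]), 'wrist_torque': array([ 0.04016099, -0.0122726 ,  0.0323345 ]), 'grasp_force': 0.0, 'gripper_width': 85.31302852315451}
{'fx': 325.19226210127806, 'fy': 325.19226210127806, 'cx': 277.26244744370865, 'cy': 209.96920511714035, 'mount': array([[ 5.96866051e-04, -9.46394979e-01, -3.23011127e-01,
         8.23960722e+01],
       [ 9.99999785e-01,  4.76578487e-04,  4.51484249e-04,
        -3.93180839e-01],
       [-2.73342272e-04, -3.23011327e-01,  9.46395059e-01,
        -1.41535992e+02],
       [ 0.00000000e+00,  0.00000000e+00,  0.00000000e+00,
         1.00000000e+00]])}
```

View pics/top0.png

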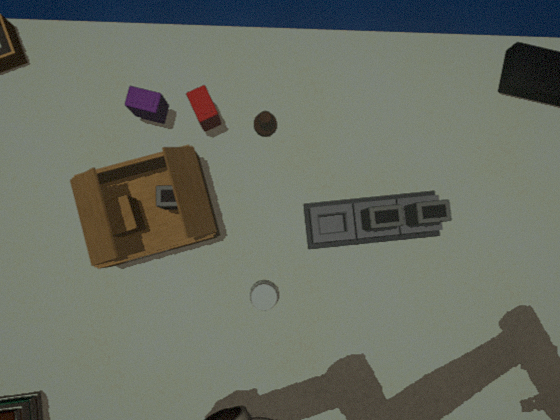

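View pics/side0.png

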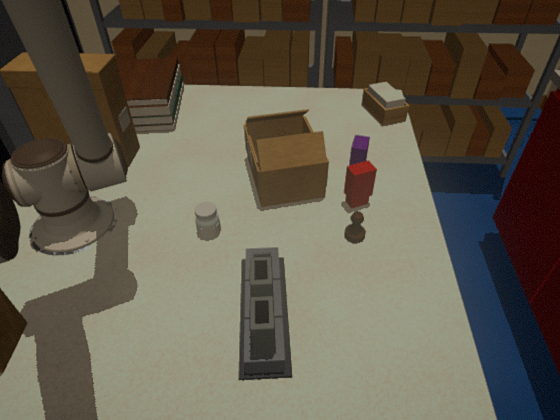

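The top view shows the carton at (145,207) with flaps left (95,217) and right (190,195). The grey pack is at (167,196), the filler at (123,213), the jar at (264,295) and the stamp at (265,123). The dock's empty bay is at (332,223), with packs in it at (385,216) and (432,211).

Things that could be taken for the pack are purple (147,100), red (203,105), docked (385,216) and docked (432,211). I choose the grey one inside the carton at (167,196) and check it in a crop.

```bash
cat > h.py <<'E'
import numpy as np, cv2
from scipy.spatial.transform import Rotation as R
from bench import arm,get_image
def ray(d,u,v,pose=None):
    if pose is None:
        r=R.from_quat(d["orientation"]).as_matrix()@[(u-d["cx"])/d["fx"],(v-d["cy"])/d["fy"],1]
        return np.array(d["eye"]),r
    a=np.array([u-d["cx"],v-d["cy"]])/d["fx"]; t=np.linalg.norm(a)
    c=np.r_[a/t*np.sin(t),np.cos(t)]
    p,q=pose; M=R.from_quat(q).as_matrix(); m=d["mount"]
    return M@m[:3,3]+p, M@m[:3,:3]@c
def atz(d,u,v,z,pose=None):
    e,r=ray(d,u,v,pose); return e+r*(z-e[2])/r[2]
def proj(d,P,pose=None):
    P=np.atleast_2d(P).astype(float)
    if pose is None:
        c=(P-d["eye"])@R.from_quat(d["orientation"]).as_matrix()
        return np.c_[c[:,0]/c[:,2]*d["fx"]+d["cx"],c[:,1]/c[:,2]*d["fy"]+d["cy"]]
    p,q=pose; t=(P-p)@R.from_quat(q).as_matrix(); m=d["mount"]
    c=(t-m[:3,3])@m[:3,:3]; n=np.linalg.norm(c[:,:2],axis=1); th=np.arctan2(n,c[:,2])
    return c[:,:2]/n[:,None]*(th*d["fx"])[:,None]+[d["cx"],d["cy"]]
E
python3 - <<'E'
import cv2,numpy as np
i=cv2.imread("pics/top0.png")
a=cv2.resize(i[186:252,300:458],None,fx=4,fy=4,interpolation=cv2.INTER_CUBIC)
b=cv2.resize(i[142:272,66:226],None,fx=2.5,fy=2.5,interpolation=cv2.INTER_CUBIC)
o=np.zeros((a.shape[0]+b.shape[0],640,3),np.uint8);o[:a.shape[0],:a.shape[1]]=a;o[a.shape[0]:,:b.shape[1]]=b
cv2.imwrite("pics/c1.png",cv2.convertScaleAbs(o,alpha=1.6))
E
```

```text
(no output)
```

View pics/c1.png

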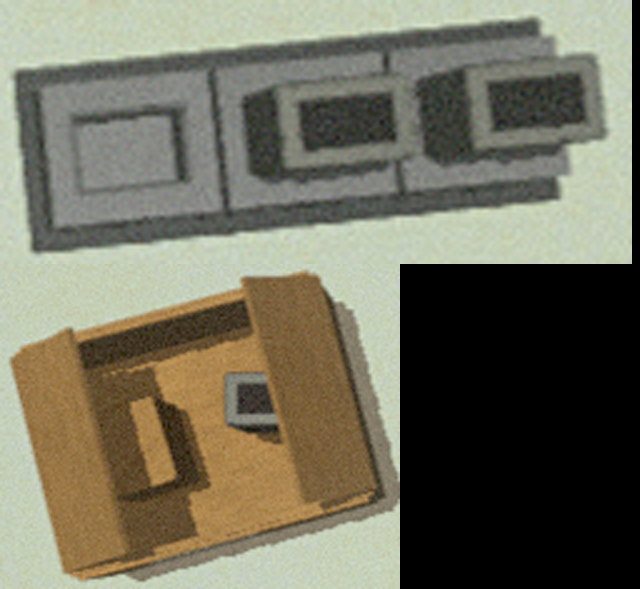

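The crop confirms the choice: the pack top is grey with a dark centre at crop (255,400), upright in the carton. The empty bay's hole is at crop (128,150).

```bash
cat >> h.py <<'E'
def rect(pts,sx,sy):
    "fit pose of rect sx x sy to 4 pts, order (+x+y),(+x-y),(-x-y),(-x+y)"
    m=np.array([[sx,sy],[sx,-sy],[-sx,-sy],[-sx,sy]])/2; p=np.array(pts)[:,:2]
    c=p.mean(0); q=p-c; yaw=np.arctan2((m[:,0]*q[:,1]-m[:,1]*q[:,0]).sum(),(m*q).sum())
    Rm=np.array([[np.cos(yaw),-np.sin(yaw)],[np.sin(yaw),np.cos(yaw)]])
    return c,yaw,np.linalg.norm(q-m@Rm.T,axis=1)
E
python3 - <<'E'
from h import *
d=get_image("top")
D=lambda x,y:((x+.5)/4-.5+300,(y+.5)/4-.5+186)
C=lambda x,y:((x+.5)/2.5-.5+66,(y-264+.5)/2.5-.5+142)
np.set_printoptions(precision=1,suppress=True)
def show(n,f,pts,z,sx,sy):
    P=[atz(d,*f(*p),z) for p in pts]; c,y,r=rect(P,sx,sy); print(n,c,"yaw",round(y,3),r); return c,y
show("bay",D,[(40,87),(208,69),(224,214),(54,228)],53,74,88)
show("hole",D,[(72,118),(182,106),(187,182),(79,192)],53,43,61)
show("dock",D,[(15,72),(540,20),(560,198),(34,250)],8,100,290)
show("carton",C,[(12,357),(319,273),(380,493),(74,579)],120,180,240)
show("packb",D,[(273,89),(403,74),(415,157),(284,167)],143,42,66)
c,y=show("carton",C,[(12,357),(319,273),(380,493),(74,579)],120,180,240)
Rm=R.from_euler("z",y).as_matrix()
for a in np.arange(.4,1.1,.1):
    for s in(1,-1):
        P=[np.r_[c,120]+Rm@[X,s*(120-80*np.cos(a)),80*np.sin(a)] for X in(86,-86)]
        q=proj(d,P); print(round(a,1),s,((q-[66,142]+.5)*2.5+[0,264]).round().tolist())
for n,u,v,z in(("jar",264,289,78),("stamp",265,120,76)): print(n,atz(d,u,v,z))
E
```

```text
bay [ 513.7 -142.5] yaw 0.121 [0.3 1.  1.1 0.5]
hole [ 513.7 -141.6] yaw 0.117 [3.1 1.8 3.2 2.6]
dock [ 526.  -233.7] yaw 0.124 [1.7 1.1 1.6 1.7]
carton [534.1 232.9] yaw 0.304 [3.5 2.5 2.  1.3]
packb [ 525.5 -232. ] yaw 0.13 [2.1 2.2 1.2 3.1]
carton [534.1 232.9] yaw 0.304 [3.5 2.5 2.  1.3]
0.4 1 [[99.0, 330.0], [158.0, 550.0]]
0.4 -1 [[218.0, 297.0], [278.0, 515.0]]
0.5 1 [[91.0, 329.0], [151.0, 551.0]]
0.5 -1 [[220.0, 294.0], [281.0, 514.0]]
0.6 1 [[83.0, 329.0], [143.0, 553.0]]
0.6 -1 [[224.0, 290.0], [285.0, 512.0]]
0.7 1 [[74.0, 330.0], [134.0, 555.0]]
0.7 -1 [[229.0, 287.0], [290.0, 510.0]]
0.8 1 [[64.0, 331.0], [124.0, 557.0]]
0.8 -1 [[234.0, 284.0], [296.0, 508.0]]
0.9 1 [[54.0, 332.0], [114.0, 560.0]]
0.9 -1 [[241.0, 280.0], [303.0, 506.0]]
1.0 1 [[43.0, 333.0], [103.0, 562.0]]
1.0 -1 [[248.0, 277.0], [311.0, 503.0]]
jar [376.3  -3.3  78. ]
stamp [721.2   3.7  76. ]
```

```bash
cat >> h.py <<'E'
def togo(P,yaw_y,s=None):
    "delta in tool axes (cm) to world P, and tool z turn (deg) so that tool y heads along yaw_y (mod pi), tool down; shift measured after no turn"
    s=s or arm.read_state(); M=R.from_quat(s["ee_rot"]).as_matrix()
    h=np.arctan2(M[1,1],M[0,1]); e=(yaw_y-h+np.pi/2)%np.pi-np.pi/2
    Mt=np.column_stack([[np.sin(yaw_y),-np.cos(yaw_y),0],[np.cos(yaw_y),np.sin(yaw_y),0],[0,0,-1]])
    if (Mt[:,1]@M[:,1])<0: Mt[:,:2]*=-1
    d=np.array(P)-s["position"]
    rv=np.degrees(R.from_matrix(M.T@Mt).as_rotvec())
    print("pos",s["position"].round(1),"shift cm",(M.T@d/10).round(2),"after-turn frame",(Mt.T@d/10).round(2),"turn",rv.round(2),"F",s["contact_force"].round(1),"t",round(s["clock"],1),"w",round(s["gripper_width"],1))
E
python3 -c "
from h import *
togo([534,233,232],.304+np.pi/2)"
```

```text
Traceback (most recent call last):
  File "h.py", line 35, in togo
    rv=np.degrees(R.from_matrix(M.T@Mt).as_rotvec())
                  ~~~~~~~~~~~~~^^^^^^^^
  File "scipy/spatial/transform/_rotation.pyx", line 1143, in scipy.spatial.transform._rotation.Rotation.from_matrix
ValueError: Non-positive determinant (left-handed or null coordinate frame) in rotation matrix 0: [[-9.99306200e-01  3.72438341e-02 -1.22911548e-04]
 [ 3.72439657e-02  9.99305303e-01 -1.34141930e-03]
 [-7.28665642e-05  1.34506633e-03  9.99999093e-01]].
```

```bash
sed -i 's/\[np.sin(yaw_y),-np.cos(yaw_y),0\]/[-np.sin(yaw_y),np.cos(yaw_y),0]/' h.py
python3 -c "
from h import *
togo([534,233,232],.304+np.pi/2)"
```

```text
pos [ 164.7 -602.6  230.6] shift cm [-5.765e+01  7.087e+01 -5.000e-02] after-turn frame [-60.25  68.67  -0.14] turn [ 0.08 -0.01 -2.13] F [ 0.5 -0.1  1. ] t 0.2 w 85.5
```

Emit:
drive_tool(
  deltas=[
    [[0,0,0],[0,0,-2.1]],
    [[-3,3.4,0],[0,0,0]],
    [[-3,3.4,0],[0,0,0]],
    [[-3,3.4,0],[0,0,0]],
    [[-3,3.4,0],[0,0,0]],
    [[-3,3.4,0],[0,0,0]],
    [[-3,3.4,0],[0,0,0]],
    [[-3,3.4,0],[0,0,0]],
    [[-3,3.4,0],[0,0,0]],
    [[-3,3.4,0],[0,0,0]],
    [[-3,3.4,0],[0,0,0]],
    [[-3,3.4,0],[0,0,0]],
  ],
  claw=0,
)

```text
clock: 1.4
position: [368.2, -145.5, 231.6]
ee_rot: [-0.151, 0.989, -0.0, 0.0]
contact_force: [0.9, -1.3, -0.3]
gripper_width: -0.1
grasp_force: 0.0
```

Emit:
drive_tool(
  deltas=[
    [[-3,3.4,0],[0,0,0]],
    [[-3,3.4,0],[0,0,0]],
    [[-3,3.4,0],[0,0,0]],
    [[-3,3.4,0],[0,0,0]],
    [[-3,3.4,0],[0,0,0]],
    [[-3,3.4,0],[0,0,0]],
    [[-3,3.4,0],[0,0,0]],
    [[-3,3.4,0],[0,0,0]],
    [[-3,3.4,0],[0,0,0]],
    [[0,0,0],[0,0,0]],
    [[0,0,0],[0,0,0]],
  ],
)

```text
clock: 2.5
position: [534.0, 226.1, 230.2]
ee_rot: [-0.152, 0.988, -0.0, -0.001]
contact_force: [-0.8, 0.5, 0.2]
gripper_width: 0.2
grasp_force: 0.0
```

```bash
python3 -c "
from h import *
togo([534,233,150],.304+np.pi/2)"
```

```text
pos [534.  226.1 230.2] shift cm [-0.22  0.66  8.02] after-turn frame [-0.21  0.65  8.02] turn [-0.03 -0.11  0.04] F [-0.8  0.5  0.2] t 2.5 w 0.2
```

Emit:
drive_tool(
  deltas=[
    [[0,0,3],[0,0,0]],
    [[0,0,3],[0,0,0]],
    [[0,1,2],[0,0,0]],
    [[0,2,0],[0,0,0]],
    [[0,1.5,0],[0,0,0]],
    [[0,1.5,0],[0,0,0]],
    [[0,1.5,0],[0,0,0]],
    [[0,1.5,0],[0,0,0]],
    [[0,1.5,0],[0,0,0]],
    [[0,1.5,0],[0,0,0]],
    [[0,1.0,0],[0,0,0]],
    [[0,1.0,0],[0,0,0]],
  ],
)

```text
clock: 3.7
position: [492.1, 359.7, 152.4]
ee_rot: [-0.151, 0.989, 0.001, 0.001]
contact_force: [-0.1, -0.9, -0.9]
gripper_width: 0.3
grasp_force: 0.4
```

Emit:
drive_tool(
  deltas=[
    [[0,0.5,0],[0,0,0]],
    [[0,0,0],[0,0,0]],
    [[0,0,0],[0,0,0]],
  ],
)

```text
clock: 4.0
position: [490.6, 363.6, 150.5]
ee_rot: [-0.151, 0.989, -0.0, -0.001]
contact_force: [0.1, -0.0, 0.4]
gripper_width: 0.1
grasp_force: 0.0
```

Emit:
drive_tool(
  deltas=[
    [[0,-4,0],[0,0,0]],
    [[0,-4,0],[0,0,0]],
    [[0,-4,0],[0,0,0]],
    [[0,-4,0],[0,0,0]],
    [[0,-2,0],[0,0,0]],
    [[0,-1.5,0],[0,0,0]],
    [[0,-1.5,0],[0,0,0]],
    [[0,-1.5,0],[0,0,0]],
    [[0,-1.5,0],[0,0,0]],
    [[0,-1.5,0],[0,0,0]],
    [[0,-1,0],[0,0,0]],
    [[0,-1,0],[0,0,0]],
  ],
)

```text
clock: 5.2
position: [572.9, 101.1, 150.9]
ee_rot: [-0.151, 0.988, 0.0, -0.0]
contact_force: [-0.0, 0.7, -0.6]
gripper_width: 0.1
grasp_force: 0.4
```

Emit:
drive_tool(
  deltas=[
    [[0,0,0],[0,0,0]],
    [[0,0,0],[0,0,0]],
    [[0,4,-2],[0,0,0]],
    [[0,5,-2],[0,0,0]],
    [[0,5,-2],[0,0,0]],
    [[0,5,-2],[0,0,0]],
    [[0,5,0],[0,0,0]],
    [[0,0,0],[0,0,0]],
    [[0,0,0],[0,0,0]],
  ],
  claw=8.54,
)

```text
clock: 6.1
position: [503.5, 321.5, 226.1]
ee_rot: [-0.153, 0.988, -0.001, -0.001]
contact_force: [-0.1, 0.1, -0.4]
gripper_width: 85.4
grasp_force: 0.0
```

```bash
python3 - <<'E'
from h import *
s=arm.read_state(); print(s["position"],s["ee_rot"],s["clock"])
d=get_image("wrist"); np.savez("w1.npz",p=s["position"],q=s["ee_rot"])
cv2.imwrite("pics/w1.png",d["img"][:,:,::-1])
cv2.imwrite("pics/top1.png",get_image("top")["img"][:,:,::-1])
E
```

```text
[503.52424656 321.47538362 226.13191384] [-1.52659157e-01  9.88278479e-01 -5.76487489e-04 -7.05565954e-04] 6.1
```

View pics/w1.png

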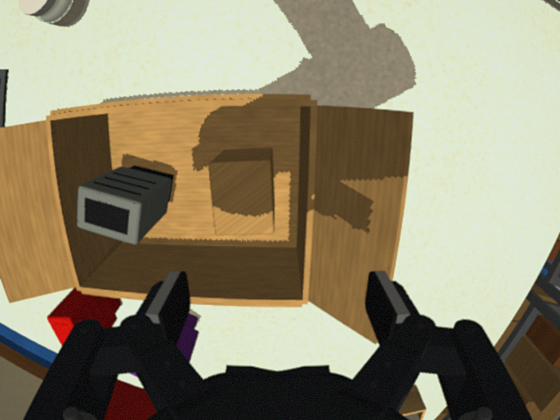

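The wrist view shows both flaps folded outwards: flap_l's edge runs (412,113)-(376,342) and flap_r's (0,130)-(8,301). The pack top has corners (80,187), (140,196), (133,243) and (80,230), and the filler is standing.

```bash
cat > m.py <<'E'
from h import *
np.set_printoptions(precision=2,suppress=True)
d=get_image("wrist"); z=np.load("w1.npz"); ps=(z["p"],z["q"])
def fit(pts,zz,sx,sy):
    P=[atz(d,u,v,zz,ps) for u,v in pts]; return rect(P,sx,sy),P
(r,P)=fit([(303,301),(74,290),(52,114),(316,98)],120,180,240);print("carton",r)
i=cv2.imread("pics/w1.png"); 
for n,z0 in(("pack",125),):
    r,P=fit([(77,234),(79,187),(141,195),(134,243)],z0,42,66)  # guess order: image-left = -y, down = +x
    pts=[(80,187),(141,195),(134,243),(79,231)]
    P=np.array([atz(d,u,v,125,ps) for u,v in pts]); print(P)
    print("sides",np.linalg.norm(P-np.roll(P,-1,0),axis=1),"c",P.mean(0),"edge0 dir",np.arctan2(*(P[1]-P[0]+P[2]-P[3])[[1,0]]))
c,y,_=rect([atz(d,u,v,120,ps) for u,v in[(303,301),(74,290),(52,114),(316,98)]],180,240)
for pts in([(376,342),(412,113)],[(8,301),(0,130)]):
    for a in np.arange(1.7,2.5,.2):
        s=1 if pts[0][0]>200 else -1
        Q=[np.r_[c,120]+R.from_euler("z",y).apply([X,s*(120-80*np.cos(a)),80*np.sin(a)]) for X in(86,-86)]
        print(round(a,1),proj(d,Q,ps).round().tolist())
cv2.imwrite("pics/w1c.png",cv2.resize(i[160:260,50:190],None,fx=5,fy=5,interpolation=cv2.INTER_CUBIC))
E
python3 m.py
```

```text
carton (array([532.63, 235.08]), np.float64(0.2865852854618651), array([5.39, 3.31, 8.55, 2.19]))
[[536.06 149.27 125.  ]
 [525.48 210.04 125.  ]
 [571.28 210.3  125.  ]
 [579.25 151.91 125.  ]]
sides [61.69 45.81 58.93 43.28] c [553.02 180.38 125.  ] edge0 dir 1.7252436206073067
1.7 [[330.0, 362.0], [357.0, 107.0]]
1.9 [[350.0, 357.0], [383.0, 109.0]]
2.1 [[367.0, 350.0], [403.0, 111.0]]
2.3 [[380.0, 341.0], [416.0, 112.0]]
1.7 [[25.0, 328.0], [-25.0, 129.0]]
1.9 [[16.0, 322.0], [-32.0, 130.0]]
2.1 [[10.0, 316.0], [-36.0, 131.0]]
2.3 [[7.0, 308.0], [-36.0, 131.0]]
```

View pics/w1c.png

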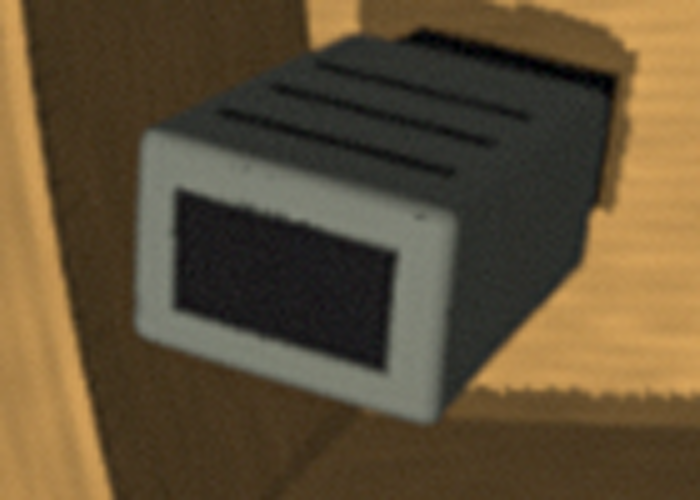

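The crop shows the grey pack top with corners at crop (147,130), (460,208), (438,422) and (136,332).

```bash
python3 - <<'E'
from h import *
np.set_printoptions(precision=2,suppress=True)
d=get_image("wrist"); z=np.load("w1.npz"); ps=(z["p"],z["q"])
pts=[(x/5+49.9,y/5+159.9) for x,y in[(438,424),(135,334),(146,128),(462,208)]]
r=rect([atz(d,u,v,125,ps) for u,v in pts],42,66); print(r, np.degrees(r[1]))
c,y,_=r
togo([*c,205],y,None)
# compare in top view
i=cv2.imread("pics/top1.png"); t=get_image("top")
Q=np.c_[c+np.array([[21,33],[21,-33],[-21,-33],[-21,33]])@np.array([[np.cos(y),np.sin(y)],[-np.sin(y),np.cos(y)]]),[125]*4]
q=(proj(t,Q)-[120,150]+.5)*8
im=cv2.resize(i[150:225,120:220],None,fx=8,fy=8,interpolation=cv2.INTER_CUBIC)
cv2.polylines(im,[q.astype(np.int32)],True,(0,0,255),1); cv2.imwrite("pics/t1c.png",im)
E
```

```text
(array([553.27, 180.85]), np.float64(0.054675333725868705), array([1.28, 0.45, 1.62, 0.5 ])) 3.132665865961567
pos [504.8 319.  226.6] shift cm [ -0.52 -14.63   2.17] after-turn frame [14.06 -4.09  2.16] turn [  0.    -0.07 -75.83] F [ 0.2  0.1 -0.2] t 6.3 w 85.1
```

View pics/t1c.png

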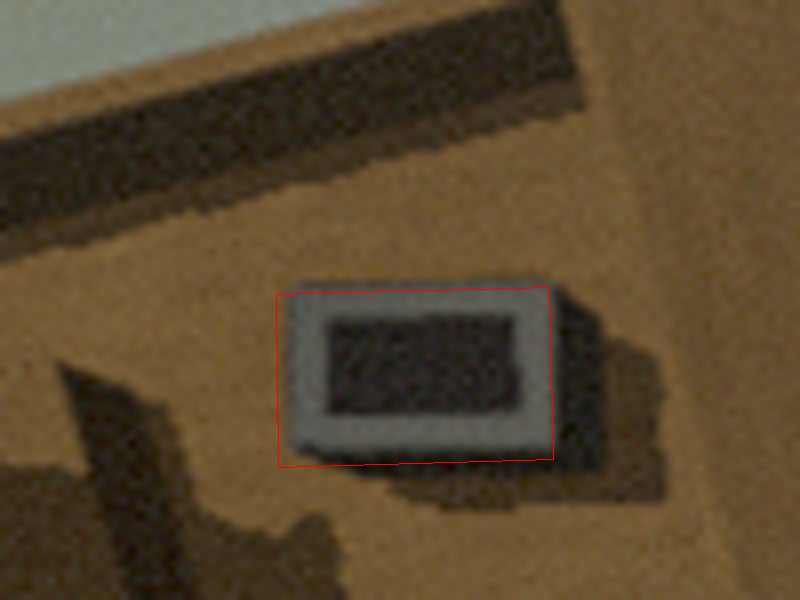

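The fitted rectangle sits about 2 mm off the pack in the top view, so I average the two centres to (554.3,180) with yaw about 0.04.

```bash
python3 -c "
from h import *
print(arm.read_state()['joints'].round(3)); togo([554.3,180,205],.04)"
```

```text
[ 0.834  0.341 -0.07   0.    -1.161 -2.103]
pos [504.9 318.9 226.8] shift cm [ -0.59 -14.73   2.18] after-turn frame [14.08 -4.38  2.18] turn [ 0.0e+00 -5.0e-02 -7.5e+01] F [ 0.4  0.4 -0.4] t 6.3 w 85.4
```

Emit:
drive_tool(
  deltas=[
    [[0,0,0],[0,0,-8.5]],
    [[0,0,0],[0,0,-8.5]],
    [[0,0,0],[0,0,-8.5]],
    [[0,0,0],[0,0,-8.5]],
    [[0,0,0],[0,0,-8.5]],
    [[0,0,0],[0,0,-8.5]],
    [[0,0,0],[0,0,-8.5]],
    [[0,0,0],[0,0,-8.5]],
    [[0,0,0],[0,0,-7]],
  ],
)

```text
clock: 7.25
position: [505.0, 319.0, 227.0]
ee_rot: [0.723, -0.691, 0.0, 0.0]
contact_force: [0.6, 0.5, -0.3]
gripper_width: 85.2
grasp_force: 0.0
```

Emit:
drive_tool(
  deltas=[
    [[3.5,-1.1,0],[0,0,0]],
    [[3.5,-1.1,0],[0,0,0]],
    [[3.5,-1.1,0],[0,0,0]],
    [[3.5,-1.1,0],[0,0,0]],
    [[0,0,0],[0,0,0]],
    [[0,0,0],[0,0,0]],
    [[0,0,0],[0,0,0]],
  ],
)

```text
clock: 7.95
position: [554.3, 182.0, 227.1]
ee_rot: [0.722, -0.692, -0.0, -0.0]
contact_force: [0.2, -0.0, -0.1]
gripper_width: 85.6
grasp_force: 0.0
```

```bash
python3 - <<'E'
from h import *
togo([554.3,180,92],.04)
s=arm.read_state(); print(s["joints"])
ps=(s["position"],s["ee_rot"]); d=get_image("wrist"); np.savez("w2.npz",p=ps[0],q=ps[1])
i=d["img"][:,:,::-1].copy(); cv2.imwrite("pics/w2raw.png",i)
y=.04;c=np.array([554.3,180])
Q=np.c_[c+np.array([[21,33],[21,-33],[-21,-33],[-21,33]])@np.array([[np.cos(y),np.sin(y)],[-np.sin(y),np.cos(y)]]),[125]*4]
q=proj(d,Q,ps);print(q.round())
x0,y0=(q.mean(0)-[80,60]).astype(int).clip(0); im=cv2.resize(i[y0:y0+120,x0:x0+160],None,fx=5,fy=5,interpolation=cv2.INTER_CUBIC)
cv2.polylines(im,[((q-[x0,y0]+.5)*5).astype(np.int32)],True,(0,0,255),1); cv2.imwrite("pics/w2c.png",im);print(x0,y0)
E
```

```text
pos [554.3 182.  227.1] shift cm [2.000e-01 1.000e-02 1.351e+01] after-turn frame [2.000e-01 1.000e-02 1.351e+01] turn [-0.01  0.01  0.07] F [ 0.2 -0.  -0.1] t 8.0 w 85.6
[ 5.94595869e-01  3.17190489e-01 -1.04261143e-01 -8.18119240e-05
 -1.14915798e+00 -5.53360413e-01]
[[253. 246.]
 [251. 167.]
 [306. 167.]
 [304. 246.]]
198 146
```

View pics/w2c.png

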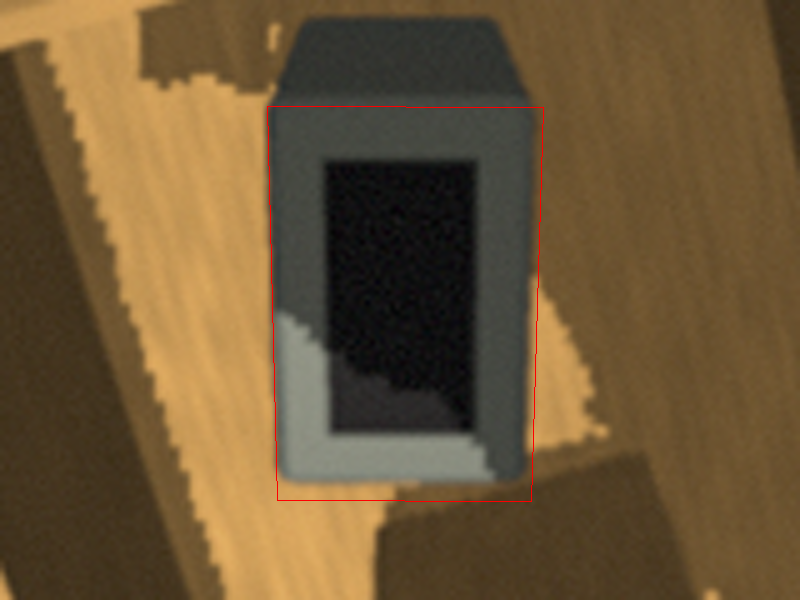

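The wrist crop shows the pack top nearly inside the predicted red outline, about 1.5 mm further to -y and aligned in yaw. I shift tool x by 3 mm and go down.

Emit:
drive_tool(
  deltas=[
    [[0.33,0,2],[0,0,0]],
    [[0,0,3],[0,0,0]],
    [[0,0,3],[0,0,0]],
    [[0,0,3],[0,0,0]],
    [[0,0,2],[0,0,0]],
    [[0,0,1.5],[0,0,0]],
    [[0,0,0],[0,0,0]],
    [[0,0,0],[0,0,0]],
  ],
)

```text
clock: 8.8
position: [554.6, 179.6, 82.3]
ee_rot: [0.722, -0.692, 0.0, -0.0]
contact_force: [0.3, -0.3, 0.4]
gripper_width: 85.6
grasp_force: 0.0
```

Emit:
drive_tool(
  deltas=[
    [[0,0,0],[0,0,0]],
    [[0,0,0],[0,0,0]],
    [[0,0,0],[0,0,0]],
    [[0,0,0],[0,0,0]],
    [[0,0,0],[0,0,0]],
    [[0,0,0],[0,0,0]],
    [[0,0,0],[0,0,0]],
    [[0,0,0],[0,0,0]],
  ],
  claw=3,
)

```text
clock: 9.6
position: [554.8, 179.0, 83.0]
ee_rot: [0.722, -0.692, 0.0, -0.001]
contact_force: [-0.9, 0.8, 4.6]
gripper_width: 41.6
grasp_force: 61.7
```

Emit:
drive_tool(
  deltas=[
    [[0,0,-1],[0,0,0]],
    [[0,0,-2],[0,0,0]],
    [[0,0,-3],[0,0,0]],
    [[0,0,-4],[0,0,0]],
    [[0,0,-4],[0,0,0]],
    [[0,0,-4],[0,0,0]],
    [[0,0,-2.5],[0,0,0]],
    [[0,0,0],[0,0,0]],
    [[0,0,0],[0,0,0]],
  ],
)

```text
clock: 10.5
position: [553.4, 178.6, 285.6]
ee_rot: [0.721, -0.692, -0.001, 0.001]
contact_force: [-0.6, -0.3, -5.0]
gripper_width: 41.4
grasp_force: 61.9
```

```bash
python3 -c "
from h import *
togo([513.7,-142.2,290],.121)"
```

```text
pos [553.4 178.6 285.6] shift cm [31.89  5.29 -0.43] after-turn frame [31.36  7.82 -0.44] turn [ 0.15  0.02 -4.58] F [-0.6 -0.3 -5. ] t 10.5 w 41.4
```

Emit:
drive_tool(
  deltas=[
    [[0,0,0],[0,0,-4.6]],
    [[3.9,1,0],[0,0,0]],
    [[3.9,1,0],[0,0,0]],
    [[3.9,1,0],[0,0,0]],
    [[3.9,1,0],[0,0,0]],
    [[3.9,1,0],[0,0,0]],
    [[3.9,1,0],[0,0,0]],
    [[3.9,1,0],[0,0,0]],
    [[3.9,0.8,0],[0,0,0]],
    [[0,0,0],[0,0,0]],
    [[0,0,0],[0,0,0]],
    [[0,0,0],[0,0,0]],
  ],
)

```text
clock: 11.7
position: [514.4, -139.8, 285.3]
ee_rot: [0.749, -0.663, -0.001, 0.001]
contact_force: [-0.6, 0.4, -3.8]
gripper_width: 41.7
grasp_force: 61.7
```

```bash
python3 - <<'E'
from h import *
togo([513.7,-142.2,175],.121)
s=arm.read_state(); ps=(s["position"],s["ee_rot"]); d=get_image("wrist"); np.savez("w3.npz",p=ps[0],q=ps[1])
i=d["img"][:,:,::-1].copy(); cv2.imwrite("pics/w3raw.png",i)
cv2.imwrite("pics/side3.png",get_image("side")["img"][:,:,::-1])
def box(c,y,sx,sy,z):
    M=np.array([[np.cos(y),np.sin(y)],[-np.sin(y),np.cos(y)]])
    return np.c_[np.array(c)+np.array([[1,1],[1,-1],[-1,-1],[-1,1]])*[sx/2,sy/2]@M,[z]*4]
im=cv2.resize(i[100:400,80:480],None,fx=2,fy=2,interpolation=cv2.INTER_CUBIC)
for a in(box([513.7,-142.2],.121,74,88,53),box([513.7,-142.2],.121,37,55,53),box(s["position"][:2],.121,42,66,s["position"][2]+42)):
    q=proj(d,a,ps); print(q.round(1).tolist()); cv2.polylines(im,[((q-[80,100]+.5)*2).astype(np.int32)],True,(0,0,255),1)
cv2.imwrite("pics/w3c.png",im)
E
```

```text
pos [ 514.4 -139.8  285.3] shift cm [ 0.24  0.06 11.03] after-turn frame [ 0.23  0.1  11.03] turn [0.18 0.06 0.07] F [-0.6  0.4 -3.8] t 11.7 w 41.7
[[247.7, 207.9], [246.1, 135.2], [310.5, 135.3], [308.5, 207.9]]
[[262.7, 194.8], [262.3, 149.2], [294.3, 149.3], [293.6, 194.8]]
[[232.5, 382.8], [219.2, 255.1], [340.6, 255.0], [325.5, 382.6]]
```

View pics/w3c.png

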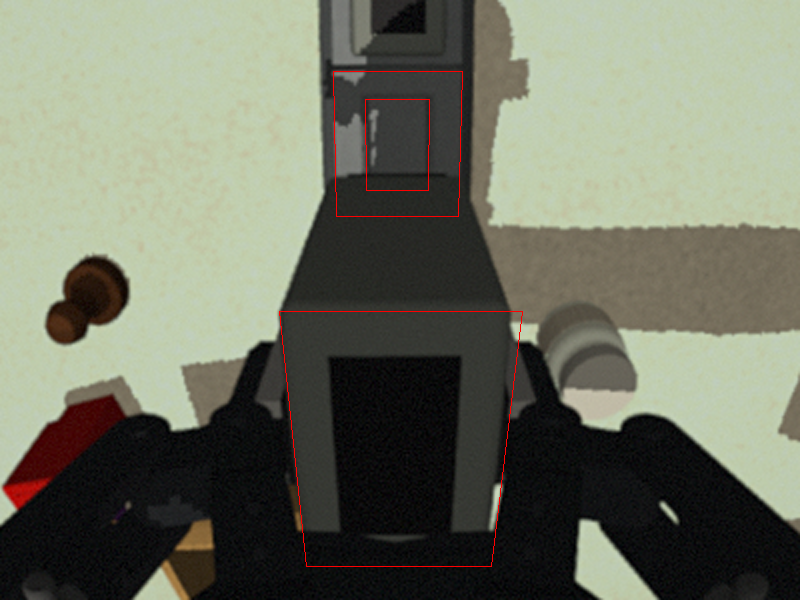

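The wrist crop shows the pack held at (395,430) close to its prediction, and the bay at (397,140) close to its outline. I check the bay pose in all three cameras in one composite.

```bash
python3 - <<'E'
from h import *
z=np.load("w3.npz"); ps=(z["p"],z["q"])
def box(c,y,sx,sy,z):
    M=np.array([[np.cos(y),np.sin(y)],[-np.sin(y),np.cos(y)]])
    return np.c_[np.array(c)+np.array([[1,1],[1,-1],[-1,-1],[-1,1]])*[sx/2,sy/2]@M,[z]*4]
o=np.zeros((600,800,3),np.uint8)
for f,n,p,(x0,y0,w,h),k,(X,Y),g in(("w3raw","wrist",ps,(238,125,80,75),5,(0,0),.45),("side0","side",None,(238,238,52,46),7,(405,0),.7),("top0","top",None,(300,188,62,62),4,(0,350),.8),("side3","side",None,(225,150,85,110),4,(405,330),.7)):
    d=get_image(n); i=cv2.imread(f"pics/{f}.png")
    im=cv2.resize(i[y0:y0+h,x0:x0+w],None,fx=k,fy=k,interpolation=cv2.INTER_CUBIC)
    im=(255*(im/255.)**g).astype(np.uint8)
    for a in(box([513.7,-142.2],.121,74,88,53),box([513.7,-142.2],.121,43,61,53)):
        q=proj(d,a,p); print(n,q.round(1).tolist()); cv2.polylines(im,[((q-[x0,y0]+.5)*k).astype(np.int32)],True,(0,0,255),1)
    im=im[:600-Y,:800-X]; o[Y:Y+im.shape[0],X:X+im.shape[1]]=im
cv2.imwrite("pics/comp.png",o)
E
```

```text
wrist [[247.7, 207.9], [246.1, 135.2], [310.5, 135.3], [308.5, 207.9]]
wrist [[260.2, 197.2], [259.6, 146.7], [296.9, 146.7], [296.1, 197.3]]
side [[277.8, 246.6], [279.4, 277.6], [244.5, 279.1], [245.2, 247.9]]
side [[271.1, 251.3], [271.9, 272.9], [251.8, 273.7], [252.0, 252.1]]
top [[309.6, 207.3], [351.5, 203.4], [355.2, 238.7], [313.2, 242.7]]
top [[316.8, 214.1], [345.8, 211.3], [348.0, 231.9], [318.9, 234.7]]
side [[277.8, 246.6], [279.4, 277.6], [244.5, 279.1], [245.2, 247.9]]
side [[271.1, 251.3], [271.9, 272.9], [251.8, 273.7], [252.0, 252.1]]
```

View pics/comp.png

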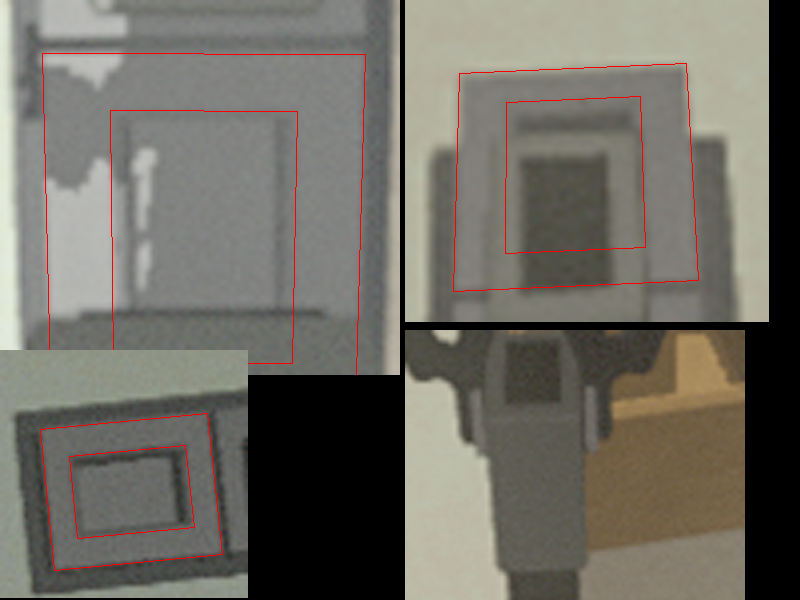

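The bay matches (513.7,-142.2) within about 1.5 mm in all three cameras, and the pack hangs straight. I go down to just above the mouth.

Emit:
drive_tool(
  deltas=[
    [[0.2,0.1,1],[0,0,0]],
    [[0,0,3],[0,0,0]],
    [[0,0,3],[0,0,0]],
    [[0,0,3],[0,0,0]],
    [[0,0,3],[0,0,0]],
    [[0,0,1.4],[0,0,0]],
    [[0,0,0],[0,0,0]],
    [[0,0,0],[0,0,0]],
    [[0,0,0],[0,0,0]],
  ],
)

```text
clock: 12.9
position: [515.2, -142.6, 144.3]
ee_rot: [0.749, -0.663, 0.001, -0.001]
contact_force: [0.4, -0.6, -2.4]
gripper_width: 41.2
grasp_force: 61.7
```

Emit:
drive_tool(
  deltas=[
    [[0,0,0.4],[0,0,0]],
    [[0,0,0.4],[0,0,0]],
    [[0,0,0.4],[0,0,0]],
    [[0,0,0],[0,0,0]],
    [[0,0,0],[0,0,0]],
  ],
)

```text
clock: 13.4
position: [514.2, -142.6, 130.9]
ee_rot: [0.749, -0.663, -0.0, 0.0]
contact_force: [-0.3, -0.3, -2.9]
gripper_width: 41.3
grasp_force: 61.7
```

Emit:
drive_tool(
  deltas=[
    [[0,0.08,0],[0,0,0]],
    [[0,0,0.3],[0,0,0]],
    [[0,0,0.3],[0,0,0]],
    [[0,0,0.3],[0,0,0]],
    [[0,0,0],[0,0,0]],
    [[0,0,0],[0,0,0]],
  ],
)

```text
clock: 14.0
position: [513.4, -142.7, 121.9]
ee_rot: [0.749, -0.663, -0.0, 0.0]
contact_force: [0.2, -0.2, -3.8]
gripper_width: 41.4
grasp_force: 61.7
```

Emit:
drive_tool(
  deltas=[
    [[0,0,0.3],[0,0,0]],
    [[0,0,0.3],[0,0,0]],
    [[0,0,0.3],[0,0,0]],
    [[0,0,0.3],[0,0,0]],
    [[0,0,0.3],[0,0,0]],
    [[0,0,0],[0,0,0]],
    [[0,0,0],[0,0,0]],
  ],
)

```text
clock: 14.7
position: [513.5, -142.7, 107.0]
ee_rot: [0.749, -0.663, -0.0, 0.0]
contact_force: [-0.2, -0.4, -4.1]
gripper_width: 41.1
grasp_force: 61.7
```

Emit:
drive_tool(
  deltas=[
    [[0,0,0.2],[0,0,0]],
    [[0,0,0.2],[0,0,0]],
    [[0,0,0],[0,0,0]],
    [[0,0,0],[0,0,0]],
  ],
)

```text
clock: 15.1
position: [513.4, -142.6, 103.0]
ee_rot: [0.749, -0.663, -0.0, 0.0]
contact_force: [0.3, 0.8, -3.8]
gripper_width: 41.3
grasp_force: 61.7
```

Emit:
drive_tool(
  deltas=[
    [[0,0,0.1],[0,0,0]],
    [[0,0,0.1],[0,0,0]],
    [[0,0,0],[0,0,0]],
    [[0,0,0],[0,0,0]],
  ],
)

```text
clock: 15.5
position: [513.5, -142.7, 101.1]
ee_rot: [0.749, -0.663, 0.0, -0.0]
contact_force: [0.2, 0.1, -3.6]
gripper_width: 41.4
grasp_force: 62.0
```

Emit:
drive_tool(
  deltas=[
    [[0,0,0.1],[0,0,0]],
    [[0,0,0.1],[0,0,0]],
    [[0,0,0],[0,0,0]],
    [[0,0,0],[0,0,0]],
  ],
)

```text
clock: 15.9
position: [513.5, -142.7, 101.0]
ee_rot: [0.749, -0.662, 0.0, -0.0]
contact_force: [-4.6, 1.4, 9.0]
gripper_width: 41.2
grasp_force: 63.3
```

The pack is seated: the force turned to +9 N at the expected height (101 mm). I release and withdraw.

Emit:
drive_tool(
  deltas=[
    [[0,0,-0.1],[0,0,0]],
    [[0,0,0],[0,0,0]],
    [[0,0,0],[0,0,0]],
    [[0,0,0],[0,0,0]],
    [[0,0,0],[0,0,0]],
    [[0,0,0],[0,0,0]],
  ],
  claw=7.5,
)

```text
clock: 16.5
position: [513.4, -142.6, 99.9]
ee_rot: [0.749, -0.663, -0.0, 0.0]
contact_force: [0.4, 0.6, -0.8]
gripper_width: 74.8
grasp_force: 0.0
```

Emit:
drive_tool(
  deltas=[
    [[0,0,-1],[0,0,0]],
    [[0,0,-2],[0,0,0]],
    [[0,0,-3],[0,0,0]],
    [[0,0,-4],[0,0,0]],
    [[0,0,-4],[0,0,0]],
    [[-4,0,-2],[0,0,0]],
    [[-4,0,0],[0,0,0]],
    [[-4,0,0],[0,0,0]],
    [[0,0,0],[0,0,0]],
    [[0,0,0],[0,0,0]],
    [[0,0,0],[0,0,0]],
  ],
)

```text
clock: 17.6
position: [498.9, -24.0, 260.3]
ee_rot: [0.749, -0.663, 0.0, -0.0]
contact_force: [-0.5, 0.1, -0.1]
gripper_width: 75.3
grasp_force: 0.0
```

```bash
python3 - <<'E'
from h import *
s=arm.read_state(); ps=(s["position"],s["ee_rot"]);print(ps[0],s["clock"])
def box(c,y,sx,sy,z):
    M=np.array([[np.cos(y),np.sin(y)],[-np.sin(y),np.cos(y)]])
    return np.c_[np.array(c)+np.array([[1,1],[1,-1],[-1,-1],[-1,1]])*[sx/2,sy/2]@M,[z]*4]
o=np.zeros((600,800,3),np.uint8)
w=get_image("wrist");t=get_image("side")
for d,p,X in((w,ps,0),(t,None,400)):
    i=d["img"][:,:,::-1].copy()
    for z in(143,): cv2.polylines(i,[proj(d,box([513.7,-142.2],.121,42,66,z),p).round().astype(np.int32)],True,(0,0,255),1)
    if p is None: i=cv2.resize(i[100:400,200:400],None,fx=2,fy=2)
    else: i=cv2.resize(i,(400,300))
    o[:i.shape[0],X:X+400]=i
cv2.imwrite("pics/fin.png",o)
E
```

```text
[498.89240894 -24.03360662 260.34562189] 17.6
```

View pics/fin.png

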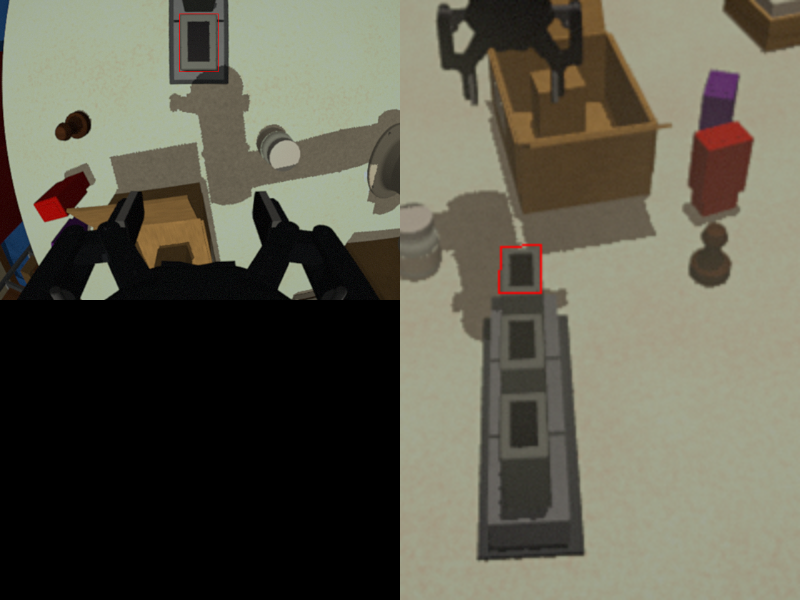

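The final view shows the pack seated level with its neighbours at the expected 143 mm outline, with the filler, jar and stamp in place.

```bash
python3 -c "
from bench import arm
print(arm.job_done())"
```

```text
the job is handed in; nothing more can be done
None
```

Job handed in after about 18 s of the 61 s allowed. Both flaps are folded back to about 2.2–2.3 rad by camera estimate, the pack is seated in the empty bay and released, and no other item appears to have moved. The hand-in call returned no verdict.

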